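# Shut the isolator of a bench vacuum station, then swing its interlocked selector over

### The job

On the cream vacuum station, turn the isolator (the longer lever, with the slim tall knob) clockwise, seen from above, until it is firmly home against its stop; that draws back a bolt inside and frees the selector. Then turn the selector (the shorter lever, with the thick short knob) anticlockwise until it too is firmly home against its own stop, and let go, leaving both levers there. Neither lever shows where its stop is: feel for it, hold about 10 N on each knob there for a moment, never force either lever, and leave everything else on the bench where it stands.

Things in the scene. Friction and masses are not known exactly. Their poses are not given: they have to be found in the camera images.
- station: cream steel box fixed to the bench, 190 x 290 x 56 mm (own x, y, z), origin at the centre of its underside; x points away from the robot at yaw 0, y to the left. Isolator on its left half (+y), selector on its right half (-y). On the deck between them an aluminium bridge 10 mm high and, behind it, a flat round gauge 60 mm across, 20 mm high.
- isolator_axis (a point): point on the isolator's upright turning axis (station frame x 0, y +80 mm), 108 mm above the bench. The steel hub there is 30 mm across, up to 92 mm above the bench. Home = pressed on the stop with 6 N or more at the knob for 0.2 s; damage from about 17 N at the knob.
- isolator_knob (a point): middle of the isolator's knob: smooth black upright cylinder, 20 mm across, 88 to 128 mm above the bench, revolving freely on its pin at the end of a flat steel lever (top at 88 mm), 75 mm from the axis. Starts pointed roughly to the robot; closes CLOCKWISE seen from above, ending roughly to the station's left. 1 to 2 N of friction at the knob; stays where it is left.
- isolator: the isolator lever, origin on its axis at deck height (56 mm). It is clamped on its hidden spindle at any angle, so it does not show where the stop is: 0.6 to 1.4 rad clockwise of the start. The last 0.3 rad draws back the hidden bolt (under 1 N more at the knob), which is clear only within 0.06 rad of the stop. At the stop the force rises steeply, by 1 to 2 N per mm at the knob.
- selector_axis (a point): point on the selector's upright turning axis (station frame x 0, y -80 mm), 108 mm above the bench. Hub as the isolator's. Home = pressed on the stop with 7 N or more at the knob for 0.2 s; damage to bolt or stop from about 17 N at the knob.
- selector_knob (a point): point on the centre line of the selector's knob, 108 mm above the bench: black upright cylinder, 32 mm across, 88 to 118 mm above the bench, revolving freely on its pin at the end of its lever (top at 88 mm), 55 mm from the axis. Starts pointed roughly to the robot; turns ANTICLOCKWISE seen from above, ending roughly to the station's right. 1 to 2 N of friction; stays where left.
- selector: the selector lever, origin on its axis at deck height (56 mm), at any angle on its hidden spindle. Until the isolator is home it turns only through 0.02 to 0.5 rad of free play and is then held by the bolt. Once freed, its stop lies 0.8 to 1.3 rad anticlockwise of the start; the force rises steeply there, by 1 to 2 N per mm at the knob.
- flask: conical glass flask, 66 mm across, 88 mm tall, standing behind the station on the left; bystander
- flask2: conical glass flask, 66 mm across, 88 mm tall, standing behind the station on the right; bystander
- stopper: small rubber stopper, 28 mm across, 22 mm tall, standing on the station's deck in front of the bridge, between the levers; bystander
- bulb: brown rubber pipette bulb standing up, 48 mm across, 75 mm tall, left of the station; bystander
- reagent: white bottle with a blue cap, 64 mm across, 150 mm tall, behind and left of the station; bystander
- beaker: glass beaker, 66 mm across, 70 mm tall, right of the station; bystander
- woodblock: wooden block 100 x 45 x 30 mm lying near the robot on the left; bystander

How it is judged:
On the way, in this order (a step that is already met when the one before it is completed fails the run):
1. the isolator is pressed firmly home on its stop (contact force between station and isolator above 9 N and distance of isolator_knob from where it was at the start of the episode above 0.036 m), for 0.2 s.
2. the selector, freed, is pressed firmly home on its stop (contact force between station and selector above 6 N and distance of selector_knob from where it was at the start of the episode above 0.036 m), for 0.2 s.
At the end, for the whole second after the job is handed in: Both levers, released and still, remain home: the isolator within about 0.08 rad of its stop (holding the inner bolt drawn back against its spring), the selector within about 0.06 rad of its own (pressing in its end detent), each knob over 36 mm from its start, and all bystanders in place (distance of each of isolator_knob, selector_knob from where it was at the start of the episode above 0.036 m and angular speed of each of isolator, selector below 0.05 rad/s and contact force between station and isolator above 1.7 N and contact force between station and selector above 1 N); the robot touches nothing.
It fails at once if the isolator is forced: more than 38 N inside on its stop (about 17 N at the knob) (contact force between station and isolator above 38 N).
It fails at once if the selector is forced against the bolt or its stop: more than 22 N inside (about 17 N at the knob) (contact force between station and selector above 22 N).
It fails at once if a bystander is moved more than 25 mm or tipped over (distance of any of flask, flask2, stopper, bulb, reagent, beaker, woodblock from where it was at the start of the episode above 0.025 m or angle between any of flask, flask2, stopper, bulb, reagent, beaker, woodblock's own z axis and vertical above 0.5 rad).
It also fails if it takes over 61 s, if anything falls off the work surface, if the arm or the gripper's body presses on something with over 40 N, if the wrist force passes 120 N, or if a joint passes its speed limit or range.

### The arm

A 6-joint arm with a two-finger parallel gripper is mounted at the origin on the work surface. World frame = base frame: x ahead of the robot, y to its left, z up, the work surface at z = 0. Lengths are in m, angles in rad, forces in N, time in s.
With the tool pointing down it reaches from about 0.3 to 0.85 m from the base axis. Payload 5.4 kg.
Tool frame: the origin (TCP) lies midway between the tips of the shut fingers; the grasp point (between the pads) lies 19 mm behind it; z points along the fingers, y is the direction in which the jaws open and shut (so a half turn about z gives the same grasp; the last joint's range is limited). The gripper opens to 85 mm and grips with 20 to 120 N. Pads are 22 mm wide; open, the fingers measure 114 mm over their backs; the gripper's body (76 mm by 85 mm) begins 54 mm behind the grasp point. The pads swing forward as they close: fully open they stand 13 mm farther back than shut.
Start: joints at [-1.416, 0.158, 1.597, -0, 1.386, -0.21], TCP at [0.205, -0.537, 0.231] pointing down, gripper open.
Joint ranges: [-2.91, 2.91], [-0.94, 2.29], [0.18, 2.7], [-1.29, 4.43], [0.17, 2.64], [-3, 3]. Speed limits (rad/s): [2.57, 2.57, 3.14, 3.14, 3.14, 3.14].

### API

Orientations are given as a rotation vector (axis times angle).
In Python, from rig import arm, cams gives the robot as it stands.
- The arm moves only by the tool carry_out, never from a script. Its arguments are lists of equal length, an entry for each row: "hand": the opening in per cent of the stroke, from 0 (shut) to 100 (fully open); "dp": the shift along the tool's x, y, z in cm, a list of three; "angular": the turn, a rotation vector about the tool's x, y, z in rad, a list of three. A call has exactly 8 rows; each row shifts and turns the commanded pose from where the row before left it, along the tool's axes as they then stand; what a row does not reach is not made up. A row lasts 1/12 s, in which the tool goes at most 41.7 mm and 7.16 degrees, less where a joint would pass 70% of its speed; a pose out of reach is approached as far as the arm can. A call with a gripper value outside its range is refused whole. The fingers move at their own pace and stop on an object; "squeeze" is the grip in N (left out, the last holds). Time passes only in rows, so rows that do not move let the fingers close, or fill a call up. It gives the time, the measured TCP pose, the force and the opening at its end, in the units of the state.
- arm.get_obs(): the state, without advancing time (a new reading comes with each control period).
- cams.get_image(name): name is "side" or "top"; returns a dict with "color" (420x560x3 uint8, red, green, blue), "range_z" (420x560 float32, m along the optical axis (not along the pixel's ray), 0 where there is no reading), "K" (3x3 intrinsics, pixels), "k1" (the pictures are not rectified: a ray, as slopes to the right and down, at radius r is drawn at 1 + k1 r^2 times it, then the intrinsics apply), "R" (3x3) and "t" (3): a world point X has camera coordinates R X + t. Camera axes: x right, y down, z forward; pixel columns grow to the right and rows downward; lengths in m; the calibration is good to about 2 mm. A picture is of the moment at which its call begins.
- arm.close_job(): hands the job in, once; it reports no verdict.
The state is a dict: "clock": time; "joint_positions": joint angles; "joint_velocities": joint speeds; "joint_torque": joint torques, N m; "tcp_pos": TCP position; "ee_rot": TCP orientation; "contact_force": force on the tool from outside, world axes, zero at the start; "wrist_torque": the same for the moment, N m; "grip_width": opening from 0.0 (shut) to 1.0 (fully open).
Only numpy, scipy, OpenCV 4.12 (cv2) and the standard library are available. Lean on these libraries where they do the work, as an engineer would, in place of code of your own. Each camera call takes 0.05 s, during which the arm holds its last target.

## Working session

There is one attempt and no reset: what is moved stays moved. The work goes in short steps, Python scripts to look and compute and a tool call to move; the robot and the scene stay as the last step left them, time stands still between calls to the robot, and variables do not carry over. Pictures are saved under pics/ and viewed, and the job is handed in when it is done.

Besides the shell and the picture viewer there is one more tool, called after "Emit:" by a JSON object that holds its "name" and its "arguments", one argument or row to a line. carry_out: Moves the arm, as the interface text tells. Its arguments: {"type":"object","properties":{"hand":{"type":"array","items":{"type":"number"}},"dp":{"type":"array","items":{"type":"array","items":{"type":"number"}}},"angular":{"type":"array","items":{"type":"array","items":{"type":"number"}}},"squeeze":{"type":"number"}},"required":["hand","dp","angular"]}

```bash
mkdir -p pics; ls
python3 - <<'E'
from rig import arm,cams
import cv2,numpy as np
o=arm.get_obs(); print(o)
for n in("top","side"):
    d=cams.get_image(n); cv2.imwrite(f"pics/{n}0.png",d["color"][:,:,::-1]); np.savez(f"{n}0.npz",**d)
    print(n,d["K"],d["k1"],d["R"],d["t"])
E
```

```text
pics
{'clock': 0.0, 'joint_positions': array([-1.41605858e+00,  1.59053226e-01,  1.59824157e+00,  1.36038009e-05,
        1.38623295e+00, -2.10079361e-01]), 'joint_velocities': array([ 0.00057294, -0.00086992,  0.00046216, -0.00121962,  0.00043153,
        0.00092944]), 'joint_torque': array([-2.16740780e-03, -3.96007240e+01, -3.31426620e+01, -4.70028208e-04,
        8.39384476e-03,  3.13300302e-05]), 'tcp_pos': array([ 0.20504632, -0.5365417 ,  0.2303099 ]), 'ee_rot': array([-3.08757130e+00, -5.69526105e-01, -1.05027950e-04]), 'contact_force': array([-0.23505778, -1.075913  ,  0.20520237]), 'wrist_torque': array([ 0.00494958,  0.05425307, -0.05025453]), 'grip_width': 0.9974204816198933}
top [[495.79298282   0.         278.66650377]
 [  0.         495.79298282 213.21409022]
 [  0.           0.           1.        ]] -0.08183800865010168 [[ 0.00266729 -0.99999552 -0.0013619 ]
 [-0.97875827 -0.00233145 -0.20500444]
 [ 0.20500034  0.00187978 -0.9787601 ]] [0.02123282 0.55638352 1.18943768]
side [[536.0668683    0.         283.19265642]
 [  0.         536.0668683  212.8952564 ]
 [  0.           0.           1.        ]] 0.06101797055421149 [[-0.7774279  -0.62893498  0.00683053]
 [-0.33267801  0.40195911 -0.85308512]
 [ 0.53378947 -0.66548454 -0.52172706]] [0.44518075 0.25409624 0.94204554]
```

View pics/top0.png

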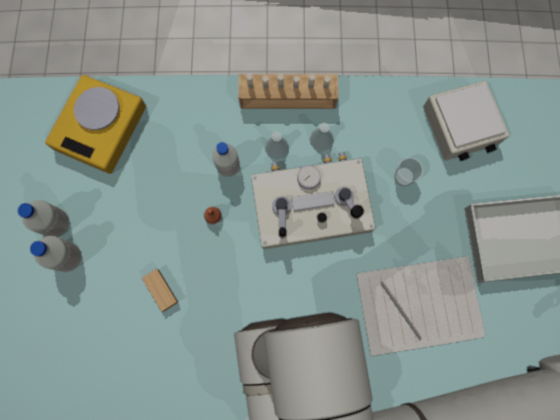

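View pics/side0.png

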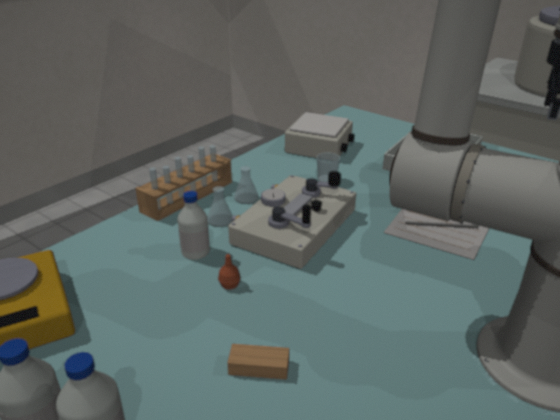

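The top view shows the isolator hub near (282,206) with its knob at (282,232). The selector hub is near (345,196) with its knob at (357,212), and the stopper is at (322,217). Next I'll zoom in and measure.

```bash
cat > h.py <<'E'
import numpy as np,cv2
def ray(d,uv):
    K=d["K"];k=float(d["k1"])
    p=np.array([(uv[0]-K[0,2])/K[0,0],(uv[1]-K[1,2])/K[1,1]]);s=p.copy()
    for _ in range(20): s=p/(1+k*(s@s))
    return np.array([s[0],s[1],1.])
def atz(d,uv,z):
    r=d["R"].T@ray(d,uv); c=-d["R"].T@d["t"]; return c+r*(z-c[2])/r[2]
def proj(d,X):
    c=d["R"]@np.asarray(X)+d["t"]; s=c[:2]/c[2]; s=s*(1+float(d["k1"])*(s@s)); return s*d["K"][0,0]+d["K"][:2,2]
def cloud(d):
    H,W=d["range_z"].shape
    u,v=np.meshgrid(np.arange(W),np.arange(H))
    K=d["K"];k=float(d["k1"])
    px=(u-K[0,2])/K[0,0];py=(v-K[1,2])/K[1,1];sx,sy=px,py
    for _ in range(20):
        f=1+k*(sx*sx+sy*sy); sx,sy=px/f,py/f
    z=d["range_z"]; P=np.stack([sx*z,sy*z,z],-1)-d["t"]
    return P@d["R"]
E
python3 - <<'E'
from h import *
d=dict(np.load("top0.npz"));s=dict(np.load("side0.npz"))
c=d["color"][150:255,240:385,::-1]; cv2.imwrite("pics/topz.png",cv2.resize(c,None,fx=5.5,fy=5.5,interpolation=cv2.INTER_CUBIC))
c=s["color"][160:265,225:365,::-1]; cv2.imwrite("pics/sidez.png",cv2.resize(c,None,fx=5.5,fy=5.5,interpolation=cv2.INTER_CUBIC))
P=cloud(d)
# station deck points z~0.056
sub=P[150:255,240:385]; m=abs(sub[...,2]-0.056)<0.006
pts=sub[m]; print(len(pts),np.median(pts[:,2]))
r=cv2.minAreaRect(pts[:,:2].astype(np.float32)); print(r)
for lo,hi in((0.084,0.1),(0.1,0.122),(0.122,0.14)):
    mm=(sub[...,2]>lo)&(sub[...,2]<hi)
    n,l,st,ce=cv2.connectedComponentsWithStats(mm.astype(np.uint8))
    for i in range(1,n):
        if st[i,4]>5: q=sub[l==i]; print(lo,st[i],ce[i]+[240,150],q.mean(0),q.min(0),q.max(0))
E
```

```text
6245 0.05540129414518068
((0.5874465107917786, -0.06235140562057495), (0.19143728911876678, 0.2907436490058899), 9.126922607421875)
0.084 [ 99  38  16  24 176] [346.43181818 196.89772727] [ 0.59112312 -0.14463918  0.09003026] [ 0.55358642 -0.16349222  0.08422956] [ 0.61421992 -0.12623267  0.09962716]
0.084 [ 35  48  13  30 219] [281.13242009 210.17808219] [0.55733576 0.0165481  0.08947349] [0.51512735 0.00212578 0.08400442] [0.58744239 0.03169828 0.09738817]
0.084 [38 84  9  5 13] [282.07692308 236.        ] [0.49282908 0.014161   0.09166577] [0.48860139 0.00464651 0.08618982] [0.49789329 0.02406158 0.09920266]
0.1 [110  55  14  14 143] [356.82517483 211.20979021] [ 0.54952833 -0.16519634  0.11574843] [ 0.53477601 -0.18048284  0.10049136] [ 0.56525872 -0.15065472  0.12195389]
0.1 [38 83  8  4 11] [281.45454545 234.90909091] [0.49207962 0.01576117 0.11248081] [0.4905883  0.00739289 0.10222841] [0.49657961 0.02399088 0.12029835]
0.122 [38 77  9  9 56] [281.91071429 230.73214286] [0.49958539 0.01475517 0.12748708] [0.4902721  0.00506597 0.12205692] [0.50888611 0.0239646  0.13408161]
```

View pics/topz.png

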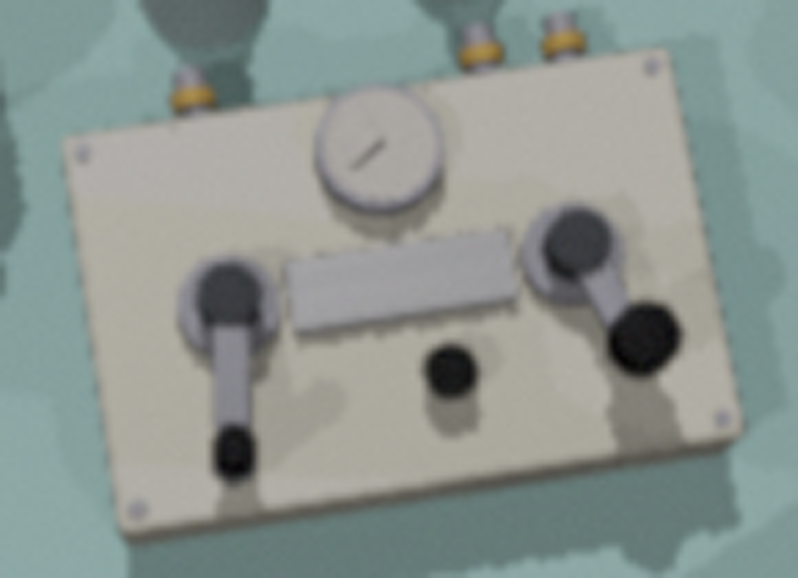

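View pics/sidez.png

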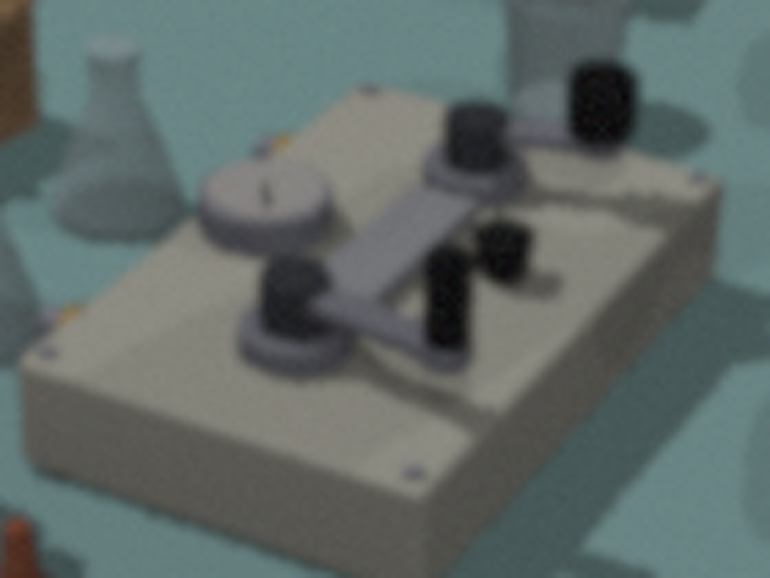

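```bash
cat >> h.py <<'E'
from scipy.spatial.transform import Rotation as Ro
ISO=np.array([0.5747,0.0166]);SEL=np.array([0.6001,-0.1413])
def plan(o,xy,z,xdir):
    """delta in tool frame: tool x along +-xdir, pointing down"""
    R=Ro.from_rotvec(o["ee_rot"]); p=o["tcp_pos"]
    best=None
    for sg in(1,-1):
        x=np.array([*(sg*np.asarray(xdir)),0]);x/=np.linalg.norm(x);zz=np.array([0,0,-1.]);y=np.cross(zz,x)
        rv=(R.inv()*Ro.from_matrix(np.c_[x,y,zz])).as_rotvec()
        print("sg",sg,"rot",rv.round(4))
    print("dp cm",(R.inv().apply(np.array([*xy,z])-p)*100).round(2), "q6",o["joint_positions"][5].round(3))
E
python3 - <<'E'
from h import *
from rig import arm
o=arm.get_obs(); print(Ro.from_rotvec(o["ee_rot"]).as_matrix().round(3))
k=np.array([.4996,.0148]); plan(o,k,0.2,k-ISO)
E
```

```text
[[ 0.934  0.357 -0.   ]
 [ 0.357 -0.934  0.002]
 [ 0.    -0.002 -1.   ]]
sg 1 rot [ 1.0000e-04 -2.5000e-03 -2.8008e+00]
sg -1 rot [-1.800e-03 -1.000e-04  3.408e-01]
dp cm [ 47.19 -41.     3.13] q6 -0.21
```

Emit:
{"name": "carry_out", "arguments": {
  "hand": [40,40,40,40,40,40,40,40],
  "dp": [
    [2.9,-2.5,0],
    [2.9,-2.5,0],
    [2.9,-2.5,0],
    [2.9,-2.5,0],
    [2.9,-2.5,0],
    [2.9,-2.5,0],
    [2.9,-2.5,0],
    [2.9,-2.5,0]
  ],
  "angular": [
    [0,0,0],
    [0,0,0],
    [0,0,0],
    [0,0,0],
    [0,0,0],
    [0,0,0],
    [0,0,0],
    [0,0,0]
  ]
}}

```text
clock: 0.77
tcp_pos: [0.3508, -0.2656, 0.231]
ee_rot: [-3.089, -0.569, 0.0]
contact_force: [0.9, -0.0, 0.5]
grip_width: 0.4
```

Emit:
{"name": "carry_out", "arguments": {
  "hand": [40,40,40,40,40,40,40,40],
  "dp": [
    [2.9,-2.5,0],
    [2.9,-2.5,0],
    [2.9,-2.5,0],
    [2.9,-2.5,0],
    [2.9,-2.5,0],
    [2.9,-2.5,0],
    [2.9,-2.5,0],
    [2.9,-2.5,0]
  ],
  "angular": [
    [0,0,0],
    [0,0,0],
    [0,0,0],
    [0,0,0],
    [0,0,0],
    [0,0,0],
    [0,0,0],
    [0,0,0]
  ]
}}

```text
clock: 1.43
tcp_pos: [0.4962, 0.0041, 0.231]
ee_rot: [-3.089, -0.57, 0.001]
contact_force: [0.2, -0.3, 0.1]
grip_width: 0.396
```

Emit:
{"name": "carry_out", "arguments": {
  "hand": [40,40,40,40,40,40,40,40],
  "dp": [
    [0,0,0],
    [0,0,0],
    [0,0,0],
    [0,0,0],
    [0,0,0],
    [0,0,0],
    [0,0,0],
    [0,0,0]
  ],
  "angular": [
    [0,0,-0.12],
    [0,0,-0.12],
    [0,0,-0.12],
    [0,0,-0.12],
    [0,0,-0.12],
    [0,0,-0.12],
    [0,0,-0.12],
    [0,0,-0.12]
  ]
}}

```text
clock: 2.1
tcp_pos: [0.4955, 0.0022, 0.2308]
ee_rot: [-2.471, -1.939, 0.001]
contact_force: [0.3, -0.0, 0.3]
grip_width: 0.403
```

Emit:
{"name": "carry_out", "arguments": {
  "hand": [40,40,40,40,40,40,40,40],
  "dp": [
    [0,0,0],
    [0,0,0],
    [0,0,0],
    [0,0,0],
    [0,0,0],
    [0,0,0],
    [0,0,0],
    [0,0,0]
  ],
  "angular": [
    [0,0,-0.12],
    [0,0,-0.12],
    [0,0,-0.12],
    [0,0,-0.12],
    [0,0,-0.12],
    [0,0,-0.12],
    [0,0,-0.12],
    [0,0,-0.12]
  ]
}}

```text
clock: 2.77
tcp_pos: [0.4955, 0.0022, 0.2308]
ee_rot: [-1.296, -2.861, 0.0]
contact_force: [-0.1, 0.3, -0.2]
grip_width: 0.4
```

Run:
```python
from h import *
from rig import arm
o=arm.get_obs(); print(o)
k=np.array([.4996,.0148]); plan(o,k,0.093,k-ISO)
```

```text
{'clock': 2.7667, 'joint_positions': array([-2.40051408e-01, -4.92716973e-02,  1.81439046e+00,  2.09707146e-05,
        1.37749466e+00, -9.59971428e-01]), 'joint_velocities': array([ 1.51331131e-03, -4.92924644e-04, -3.13694425e-04,  2.08409600e-03,
        3.70104054e-04, -1.42733201e+00]), 'joint_torque': array([-8.40355860e-04, -3.10708094e+01, -3.30728495e+01, -4.99861617e-04,
        4.67275036e-03,  1.50591139e+00]), 'tcp_pos': array([0.49551316, 0.00215866, 0.2307926 ]), 'ee_rot': array([-1.29618799e+00, -2.86062483e+00,  2.63697457e-04]), 'contact_force': array([-0.11063586,  0.31489523, -0.21448752]), 'wrist_torque': array([0.05391991, 0.03382813, 0.00430213]), 'grip_width': 0.40025821052666405}
sg 1 rot [-2.000e-04 -1.000e-03 -8.748e-01]
sg -1 rot [-1.3000e-03  2.0000e-04  2.2667e+00]
dp cm [ 0.67  1.15 13.78] q6 -0.96
```

Emit:
{"name": "carry_out", "arguments": {
  "hand": [40,40,40,40,40,40,40,40],
  "dp": [
    [0,0,1],
    [0,0,1],
    [0,0,1],
    [0,0,1],
    [0,0,1],
    [0,0,1],
    [0,0,0],
    [0,0,0]
  ],
  "angular": [
    [0,0,-0.12],
    [0,0,-0.12],
    [0,0,-0.12],
    [0,0,-0.12],
    [0,0,-0.12],
    [0,0,-0.12],
    [0,0,-0.12],
    [0,0,-0.04]
  ]
}}

```text
clock: 3.43
tcp_pos: [0.4949, 0.0023, 0.1699]
ee_rot: [0.045, -3.139, -0.001]
contact_force: [0.6, -0.2, -0.4]
grip_width: 0.4
```

Run:
```python
from h import *
from rig import arm,cams
o=arm.get_obs()
k=np.array([.4996,.0148]); plan(o,k,0.093,k-ISO)
d=cams.get_image("side");cv2.imwrite("pics/s1.png",cv2.resize(d["color"][60:285,200:400,::-1],None,fx=2.6,fy=2.6))
```

```text
sg 1 rot [ 0.0008 -0.0027  0.0046]
sg -1 rot [ 4.300e-03  1.200e-03 -3.137e+00]
dp cm [-0.53  1.23  7.69] q6 -1.839
```

View pics/s1.png

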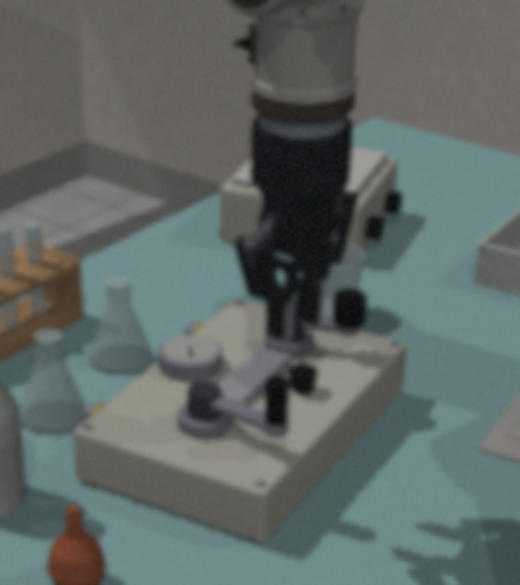

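The side view shows the gripper above and behind the isolator knob at (277,405) in the crop, with nothing in the way. I'll centre over the knob and lower.

Emit:
{"name": "carry_out", "arguments": {
  "hand": [40,40,40,40,40,40,40,40],
  "dp": [
    [-0.5,1.2,0],
    [0,0,0],
    [0,0,1.5],
    [0,0,1.5],
    [0,0,1.5],
    [0,0,1.5],
    [0,0,1.7],
    [0,0,0]
  ],
  "angular": [
    [0,0,0],
    [0,0,0],
    [0,0,0],
    [0,0,0],
    [0,0,0],
    [0,0,0],
    [0,0,0],
    [0,0,0]
  ]
}}

```text
clock: 4.15
tcp_pos: [0.4978, 0.0145, 0.0909]
ee_rot: [0.035, -3.135, -0.002]
contact_force: [-0.6, 0.9, 0.2]
grip_width: 0.398
```

Run:
```python
from h import *
from rig import arm,cams
o=arm.get_obs()
k=np.array([.4996,.0148]); plan(o,k,0.093,k-ISO); print(o["tcp_pos"],o["contact_force"])
d=cams.get_image("side");cv2.imwrite("pics/s2.png",cv2.resize(d["color"][60:285,200:400,::-1],None,fx=2.6,fy=2.6))
```

```text
sg 1 rot [ 0.0014 -0.0066 -0.0014]
sg -1 rot [-1.0300e-02 -2.2000e-03  3.1402e+00]
dp cm [-0.18  0.03 -0.21] q6 -1.807
[0.49775636 0.01445006 0.09094507] [-0.56743373  0.89509891  0.22459734]
```

View pics/s2.png

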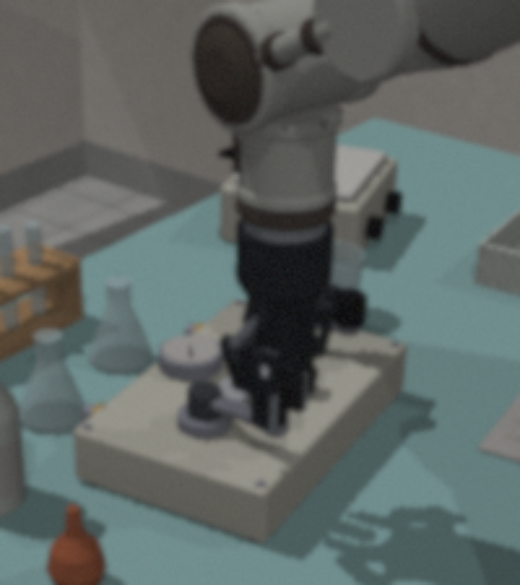

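Emit:
{"name": "carry_out", "arguments": {
  "hand": [40,40,40,40,40,40,40,40],
  "dp": [
    [-0.01,0.45,-0.02],
    [-0.015,0.45,-0.02],
    [-0.015,0.45,-0.02],
    [-0.015,0.45,0],
    [-0.015,0.45,0],
    [-0.015,0.45,0],
    [-0.015,0.45,0],
    [-0.015,0.45,0]
  ],
  "angular": [
    [0,0,0.06],
    [0,0,0.06],
    [0,0,0.06],
    [0,0,0.06],
    [0,0,0.06],
    [0,0,0.06],
    [0,0,0.06],
    [0,0,0.06]
  ]
}}

```text
clock: 4.87
tcp_pos: [0.5086, 0.0485, 0.096]
ee_rot: [0.716, 3.058, -0.002]
contact_force: [-2.0, -2.1, 0.3]
grip_width: 0.4
```

```bash
cat > st.py <<'E'
from h import *
from rig import arm
import sys
ax=ISO if sys.argv[1]=="i" else SEL
o=arm.get_obs();R=Ro.from_rotvec(o["ee_rot"]).as_matrix();v=o["tcp_pos"][:2]-ax
a=np.arctan2(v[1],v[0])%(2*np.pi);xa=np.arctan2(R[1,0],R[0,0])%(2*np.pi)
print(o["clock"],"tcp ang",round(a,3),"r",np.linalg.norm(v).round(4),"toolx ang",round(xa,3),"z",o["tcp_pos"][2].round(4),"F tool",(R.T@o["contact_force"]).round(2),"T tool",(R.T@o["wrist_torque"]).round(2))
E
python3 st.py i
```

```text
4.8667 tcp ang 2.692 r 0.0734 toolx ang 2.682 z 0.096 F tool [ 0.84 -2.8  -0.25] T tool [0.35 0.05 0.06]
```

Emit:
{"name": "carry_out", "arguments": {
  "hand": [40,40,40,40,40,40,40,40],
  "dp": [
    [0,0.15,0],
    [0,0.15,0],
    [0,0.15,0],
    [0,0.15,0],
    [0,0.15,0],
    [0,0.15,0],
    [0,0.15,0],
    [0,0.15,0]
  ],
  "angular": [
    [0,0,0.02],
    [0,0,0.02],
    [0,0,0.02],
    [0,0,0.02],
    [0,0,0.02],
    [0,0,0.02],
    [0,0,0.02],
    [0,0,0.02]
  ]
}}

```text
clock: 5.53
tcp_pos: [0.5145, 0.0594, 0.095]
ee_rot: [0.956, 2.992, -0.0]
contact_force: [-1.1, -2.4, 0.2]
grip_width: 0.397
```

```bash
python3 st.py i
```

```text
5.5333 tcp ang 2.524 r 0.0739 toolx ang 2.523 z 0.095 F tool [-0.53 -2.62 -0.17] T tool [ 0.34 -0.08 -0.03]
```

Emit:
{"name": "carry_out", "arguments": {
  "hand": [40,40,40,40,40,40,40,40],
  "dp": [
    [0,0.075,0],
    [0,0.075,0],
    [0,0.075,0],
    [0,0.075,0],
    [0,0.075,0],
    [0,0.075,0],
    [0,0.075,0],
    [0,0.075,0]
  ],
  "angular": [
    [0,0,0.01],
    [0,0,0.01],
    [0,0,0.01],
    [0,0,0.01],
    [0,0,0.01],
    [0,0,0.01],
    [0,0,0.01],
    [0,0,0.01]
  ]
}}

```text
clock: 6.2
tcp_pos: [0.518, 0.0642, 0.0949]
ee_rot: [-1.074, -2.952, -0.0]
contact_force: [-0.6, -1.4, 1.9]
grip_width: 0.401
```

```bash
python3 st.py i
```

```text
6.2 tcp ang 2.443 r 0.074 toolx ang 2.444 z 0.0949 F tool [-0.47 -1.47 -1.94] T tool [ 0.38 -0.05  0.01]
```

Emit:
{"name": "carry_out", "arguments": {
  "hand": [40,40,40,40,40,40,40,40],
  "dp": [
    [0,0.075,0],
    [0,0.075,0],
    [0,0.075,0],
    [0,0.075,0],
    [0,0.075,0],
    [0,0.075,0],
    [0,0.075,0],
    [0,0.075,0]
  ],
  "angular": [
    [0,0,0.01],
    [0,0,0.01],
    [0,0,0.01],
    [0,0,0.01],
    [0,0,0.01],
    [0,0,0.01],
    [0,0,0.01],
    [0,0,0.01]
  ]
}}

```text
clock: 6.87
tcp_pos: [0.522, 0.0687, 0.0948]
ee_rot: [-1.191, -2.907, 0.0]
contact_force: [-2.4, -1.6, 1.5]
grip_width: 0.392
```

```bash
python3 st.py i
```

```text
6.8667 tcp ang 2.362 r 0.0741 toolx ang 2.364 z 0.0948 F tool [ 0.63 -2.83 -1.47] T tool [0.37 0.06 0.02]
```

Emit:
{"name": "carry_out", "arguments": {
  "hand": [40,40,40,40,40,40,40,40],
  "dp": [
    [0,0.075,0],
    [0,0.075,0],
    [0,0.075,0],
    [0,0.075,0],
    [0,0.075,0],
    [0,0.075,0],
    [0,0.075,0],
    [0,0.075,0]
  ],
  "angular": [
    [0,0,0.01],
    [0,0,0.01],
    [0,0,0.01],
    [0,0,0.01],
    [0,0,0.01],
    [0,0,0.01],
    [0,0,0.01],
    [0,0,0.01]
  ]
}}

```text
clock: 7.53
tcp_pos: [0.5263, 0.0728, 0.0948]
ee_rot: [-1.306, -2.857, 0.0]
contact_force: [-2.0, -0.2, 1.5]
grip_width: 0.395
```

```bash
python3 st.py i
```

```text
7.5333 tcp ang 2.282 r 0.0741 toolx ang 2.284 z 0.0948 F tool [ 1.11 -1.65 -1.49] T tool [ 0.43  0.05 -0.02]
```

Emit:
{"name": "carry_out", "arguments": {
  "hand": [40,40,40,40,40,40,40,40],
  "dp": [
    [0,0.075,0],
    [0,0.075,0],
    [0,0.075,0],
    [0,0.075,0],
    [0,0.075,0],
    [0,0.075,0],
    [0,0.075,0],
    [0,0.075,0]
  ],
  "angular": [
    [0,0,0.01],
    [0,0,0.01],
    [0,0,0.01],
    [0,0,0.01],
    [0,0,0.01],
    [0,0,0.01],
    [0,0,0.01],
    [0,0,0.01]
  ]
}}

```text
clock: 8.2
tcp_pos: [0.531, 0.0765, 0.0948]
ee_rot: [-1.42, -2.802, 0.0]
contact_force: [-2.4, -1.4, 0.7]
grip_width: 0.4
```

```bash
python3 st.py i
```

```text
8.2 tcp ang 2.201 r 0.0742 toolx ang 2.204 z 0.0948 F tool [ 0.28 -2.76 -0.68] T tool [0.42 0.04 0.01]
```

Emit:
{"name": "carry_out", "arguments": {
  "hand": [40,40,40,40,40,40,40,40],
  "dp": [
    [0,0.075,0],
    [0,0.075,0],
    [0,0.075,0],
    [0,0.075,0],
    [0,0.075,0],
    [0,0.075,0],
    [0,0.075,0],
    [0,0.075,0]
  ],
  "angular": [
    [0,0,0.01],
    [0,0,0.01],
    [0,0,0.01],
    [0,0,0.01],
    [0,0,0.01],
    [0,0,0.01],
    [0,0,0.01],
    [0,0,0.01]
  ]
}}

```text
clock: 8.87
tcp_pos: [0.536, 0.0799, 0.0949]
ee_rot: [-1.531, -2.743, 0.0]
contact_force: [-2.8, -0.1, 1.7]
grip_width: 0.399
```

```bash
python3 st.py i
```

```text
8.8667 tcp ang 2.119 r 0.0742 toolx ang 2.124 z 0.0949 F tool [ 1.37 -2.46 -1.67] T tool [0.49 0.17 0.02]
```

Emit:
{"name": "carry_out", "arguments": {
  "hand": [40,40,40,40,40,40,40,40],
  "dp": [
    [0,0.075,0],
    [0,0.075,0],
    [0,0.075,0],
    [0,0.075,0],
    [0,0.075,0],
    [0,0.075,0],
    [0,0.075,0],
    [0,0.075,0]
  ],
  "angular": [
    [0,0,0.01],
    [0,0,0.01],
    [0,0,0.01],
    [0,0,0.01],
    [0,0,0.01],
    [0,0,0.01],
    [0,0,0.01],
    [0,0,0.01]
  ]
}}

```text
clock: 9.53
tcp_pos: [0.5412, 0.0829, 0.0949]
ee_rot: [-1.639, -2.68, 0.0]
contact_force: [-3.3, -0.8, 1.7]
grip_width: 0.4
```

```bash
python3 st.py i
```

```text
9.5333 tcp ang 2.039 r 0.0743 toolx ang 2.044 z 0.0949 F tool [ 0.85 -3.31 -1.75] T tool [0.5  0.11 0.08]
```

Emit:
{"name": "carry_out", "arguments": {
  "hand": [40,40,40,40,40,40,40,40],
  "dp": [
    [0,0.075,0],
    [0,0.075,0],
    [0,0.075,0],
    [0,0.075,0],
    [0,0.075,0],
    [0,0.075,0],
    [0,0.075,0],
    [0,0.075,0]
  ],
  "angular": [
    [0,0,0.01],
    [0,0,0.01],
    [0,0,0.01],
    [0,0,0.01],
    [0,0,0.01],
    [0,0,0.01],
    [0,0,0.01],
    [0,0,0.01]
  ]
}}

```text
clock: 10.2
tcp_pos: [0.5464, 0.0853, 0.0948]
ee_rot: [-1.744, -2.612, 0.001]
contact_force: [-4.8, -1.2, 2.2]
grip_width: 0.402
```

```bash
python3 st.py i
```

```text
10.2 tcp ang 1.962 r 0.0743 toolx ang 1.964 z 0.0948 F tool [ 0.71 -4.86 -2.24] T tool [ 0.85 -0.02 -0.03]
```

Emit:
{"name": "carry_out", "arguments": {
  "hand": [40,40,40,40,40,40,40,40],
  "dp": [
    [0,0.06,0],
    [0,0.06,0],
    [0,0.06,0],
    [0,0.06,0],
    [0,0.06,0],
    [0,0,0],
    [0,0,0],
    [0,0,0]
  ],
  "angular": [
    [0,0,0.01],
    [0,0,0.01],
    [0,0,0.01],
    [0,0,0.01],
    [0,0,0],
    [0,0,0],
    [0,0,0],
    [0,0,0]
  ]
}}

```text
clock: 10.87
tcp_pos: [0.5487, 0.0862, 0.0947]
ee_rot: [-1.795, -2.576, 0.003]
contact_force: [-7.0, -1.8, 4.3]
grip_width: 0.404
```

```bash
python3 st.py i
```

```text
10.8667 tcp ang 1.929 r 0.0744 toolx ang 1.924 z 0.0947 F tool [ 0.76 -7.21 -4.27] T tool [ 1.15 -0.02 -0.05]
```

Emit:
{"name": "carry_out", "arguments": {
  "hand": [40,40,40,40,40,40,40,40],
  "dp": [
    [0,0.06,0],
    [0,0.06,0],
    [0,0.06,0],
    [0,0.06,0],
    [0,0.06,0],
    [0,0,0],
    [0,0,0],
    [0,0,0]
  ],
  "angular": [
    [0,0,0.01],
    [0,0,0.01],
    [0,0,0.01],
    [0,0,0.01],
    [0,0,0],
    [0,0,0],
    [0,0,0],
    [0,0,0]
  ]
}}

```text
clock: 11.53
tcp_pos: [0.5508, 0.0872, 0.0946]
ee_rot: [-1.845, -2.539, 0.005]
contact_force: [-9.5, -2.3, 5.9]
grip_width: 0.404
```

```bash
python3 st.py i
```

```text
11.5333 tcp ang 1.897 r 0.0745 toolx ang 1.885 z 0.0946 F tool [ 0.76 -9.76 -5.82] T tool [ 1.57 -0.05  0.04]
```

Emit:
{"name": "carry_out", "arguments": {
  "hand": [40,40,40,40,40,40,40,40],
  "dp": [
    [0,0.06,0],
    [0,0.05,0],
    [0,0,0],
    [0,0,0],
    [0,0,0],
    [0,0,0],
    [0,0,0],
    [0,0,0]
  ],
  "angular": [
    [0,0,0],
    [0,0,0],
    [0,0,0],
    [0,0,0],
    [0,0,0],
    [0,0,0],
    [0,0,0],
    [0,0,0]
  ]
}}

```text
clock: 12.2
tcp_pos: [0.5516, 0.0875, 0.0946]
ee_rot: [-1.845, -2.539, 0.005]
contact_force: [-10.0, -3.9, 7.0]
grip_width: 0.397
```

```bash
python3 st.py i
```

```text
12.2 tcp ang 1.886 r 0.0746 toolx ang 1.885 z 0.0946 F tool [ -0.57 -10.76  -6.92] T tool [1.74 0.06 0.04]
```

Emit:
{"name": "carry_out", "arguments": {
  "hand": [40,40,40,40,40,40,40,40],
  "dp": [
    [0,-0.3,0],
    [0,-0.3,0],
    [0,-0.3,0],
    [0,-0.3,0],
    [0,-0.3,0],
    [0,0,0],
    [0,0,0],
    [0,0,0]
  ],
  "angular": [
    [0,0,0],
    [0,0,0],
    [0,0,0],
    [0,0,0],
    [0,0,0],
    [0,0,0],
    [0,0,0],
    [0,0,0]
  ]
}}

```text
clock: 12.87
tcp_pos: [0.5393, 0.0832, 0.095]
ee_rot: [1.847, 2.541, 0.001]
contact_force: [-0.2, -0.3, 0.4]
grip_width: 0.403
```

```bash
python3 st.py i
```

```text
12.8667 tcp ang 2.059 r 0.0754 toolx ang 1.885 z 0.095 F tool [-0.24 -0.26 -0.44] T tool [ 0.05 -0.01 -0.01]
```

Emit:
{"name": "carry_out", "arguments": {
  "hand": [40,40,60,60,60,60,60,60],
  "dp": [
    [0,0,-3],
    [0,0,-3],
    [0,0,-2],
    [0,0,0],
    [0,0,0],
    [0,0,0],
    [0,0,0],
    [0,0,0]
  ],
  "angular": [
    [0,0,0],
    [0,0,0],
    [0,0,0.12],
    [0,0,0.12],
    [0,0,0.12],
    [0,0,0.12],
    [0,0,0.12],
    [0,0,0.12]
  ]
}}

```text
clock: 13.53
tcp_pos: [0.5392, 0.0832, 0.175]
ee_rot: [2.629, 1.72, 0.001]
contact_force: [-0.2, 1.1, 0.3]
grip_width: 0.6
```

Emit:
{"name": "carry_out", "arguments": {
  "hand": [60,60,60,60,60,60,60,60],
  "dp": [
    [0,0,0],
    [0,0,0],
    [0,0,0],
    [0,0,0],
    [0,0,0],
    [0,0,0],
    [0,0,0],
    [0,0,0]
  ],
  "angular": [
    [0,0,0.12],
    [0,0,0.12],
    [0,0,0.12],
    [0,0,0.12],
    [0,0,0.12],
    [0,0,0.12],
    [0,0,0],
    [0,0,0]
  ]
}}

```text
clock: 14.2
tcp_pos: [0.5392, 0.0832, 0.1749]
ee_rot: [-3.063, -0.698, -0.0]
contact_force: [0.0, -0.5, 0.8]
grip_width: 0.6
```

Run:
```python
from h import *
from rig import arm,cams
o=arm.get_obs()
k=np.array([.5495,-.1652]); plan(o,k,0.093,k-SEL); print(o["tcp_pos"],o["contact_force"])
for n in("side","top"):
    d=cams.get_image(n);cv2.imwrite(f"pics/{n}3.png",cv2.resize(d["color"][100:285,200:400,::-1],None,fx=3,fy=3))
```

```text
sg 1 rot [ 3.0000e-04  1.0000e-04 -3.1347e+00]
sg -1 rot [ 0.     -0.0002  0.0069]
dp cm [-9.83 22.84  8.19] q6 1.054
[0.53917219 0.08320872 0.17491489] [ 0.03380683 -0.51278324  0.78014363]
```

View pics/side3.png

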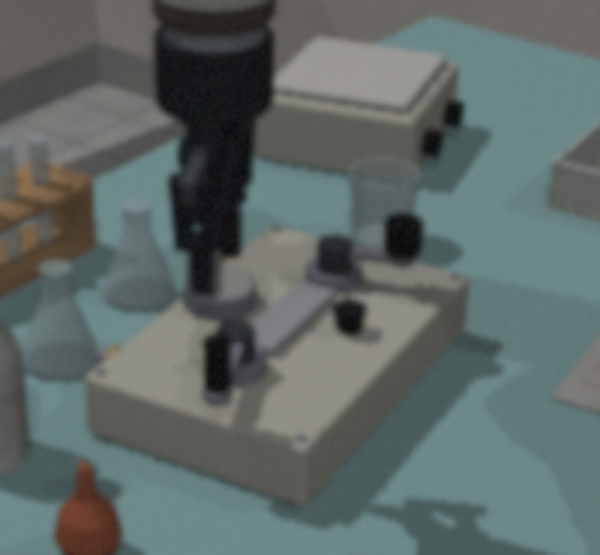

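View pics/top3.png

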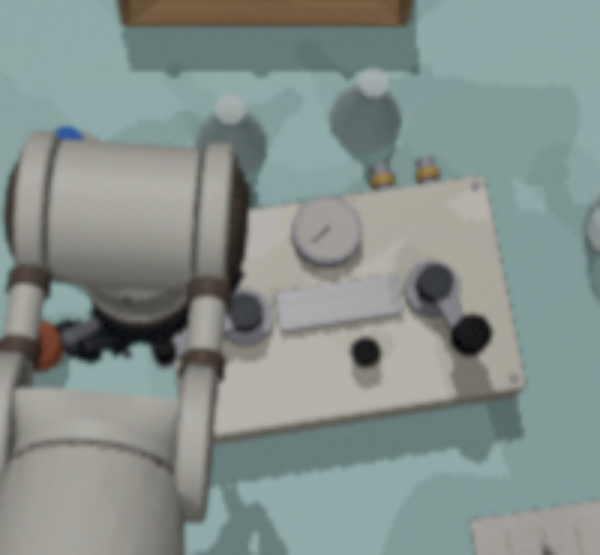

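The isolator lever now points left (knob at (217,367) in the side crop), and the bystanders are undisturbed. Next, the selector.

Emit:
{"name": "carry_out", "arguments": {
  "hand": [60,60,60,60,60,60,60,60],
  "dp": [
    [-1.4,3.26,0],
    [-1.4,3.26,0],
    [-1.4,3.26,0],
    [-1.4,3.26,0],
    [-1.4,3.26,0],
    [-1.4,3.26,0],
    [-1.4,3.28,0],
    [0,0,0]
  ],
  "angular": [
    [0,0,0.007],
    [0,0,0],
    [0,0,0],
    [0,0,0],
    [0,0,0],
    [0,0,0],
    [0,0,0],
    [0,0,0]
  ]
}}

```text
clock: 14.97
tcp_pos: [0.5474, -0.1713, 0.1753]
ee_rot: [3.064, 0.676, 0.001]
contact_force: [-0.2, -0.8, 0.6]
grip_width: 0.605
```

Emit:
{"name": "carry_out", "arguments": {
  "hand": [60,60,60,60,60,60,60,60],
  "dp": [
    [0,0,0.5],
    [0,0,0.5],
    [0,0,0.5],
    [0,0,0.5],
    [0,0,0.5],
    [0,0,0.5],
    [0,0,0],
    [0,0,0]
  ],
  "angular": [
    [0,0,0],
    [0,0,0],
    [0,0,0],
    [0,0,0],
    [0,0,0],
    [0,0,0],
    [0,0,0],
    [0,0,0]
  ]
}}

```text
clock: 15.63
tcp_pos: [0.5471, -0.1648, 0.1444]
ee_rot: [-3.066, -0.683, 0.001]
contact_force: [0.5, -0.8, -0.1]
grip_width: 0.599
```

Run:
```python
from h import *
from rig import arm,cams
o=arm.get_obs()
k=np.array([.5495,-.1652]); plan(o,k,0.090,k-SEL); print(o["tcp_pos"],o["contact_force"])
d=cams.get_image("side");cv2.imwrite(f"pics/s4.png",cv2.resize(d["color"][100:285,200:400,::-1],None,fx=3,fy=3))
```

```text
sg 1 rot [8.0000e-04 1.2000e-03 3.1387e+00]
sg -1 rot [-0.0007  0.0005 -0.0029]
dp cm [0.2  0.14 5.44] q6 0.629
[ 0.54713029 -0.16476321  0.14443486] [ 0.48612755 -0.828343   -0.13358155]
```

View pics/s4.png

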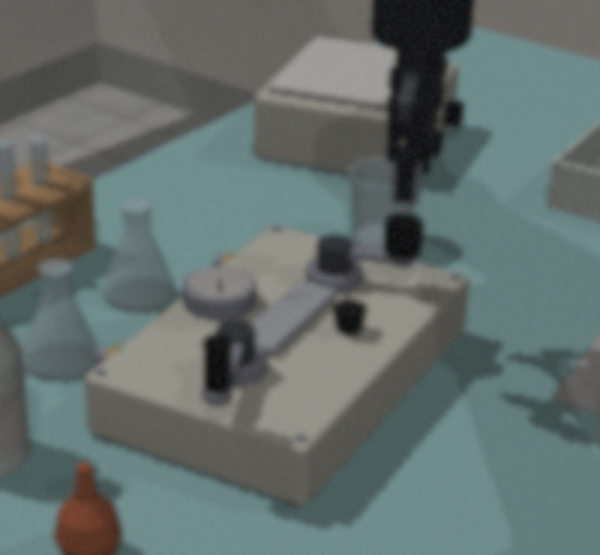

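Emit:
{"name": "carry_out", "arguments": {
  "hand": [60,60,60,60,60,60,60,60],
  "dp": [
    [0.2,0.1,0],
    [0,0,1.2],
    [0,0,1.2],
    [0,0,1.2],
    [0,0,1.2],
    [0,0,0.8],
    [0,0,0],
    [0,0,0]
  ],
  "angular": [
    [0,0,0],
    [0,0,0],
    [0,0,0],
    [0,0,0],
    [0,0,0],
    [0,0,0],
    [0,0,0],
    [0,0,0]
  ]
}}

```text
clock: 16.35
tcp_pos: [0.5491, -0.165, 0.0879]
ee_rot: [-3.065, -0.682, 0.002]
contact_force: [-0.2, -0.1, 0.3]
grip_width: 0.599
```

```bash
python3 st.py s
```

```text
16.35 tcp ang 3.576 r 0.0563 toolx ang 0.438 z 0.0879 F tool [-0.18 -0.01 -0.29] T tool [ 0.06 -0.01 -0.01]
```

Emit:
{"name": "carry_out", "arguments": {
  "hand": [60,60,60,60,60,60,60,60],
  "dp": [
    [0,0.12,0],
    [0,0.12,0],
    [0,0.12,0],
    [0,0.12,0],
    [0.01,0.12,0],
    [0,0.12,0],
    [0,0.12,0],
    [0,0.12,0]
  ],
  "angular": [
    [0,0,-0.02],
    [0,0,-0.02],
    [0,0,-0.02],
    [0,0,-0.02],
    [0,0,-0.02],
    [0,0,-0.02],
    [0,0,-0.02],
    [0,0,-0.02]
  ]
}}

```text
clock: 17.02
tcp_pos: [0.5544, -0.1737, 0.0889]
ee_rot: [-3.001, -0.928, 0.0]
contact_force: [0.4, 0.2, -0.9]
grip_width: 0.599
```

```bash
python3 st.py s
```

```text
17.0167 tcp ang 3.759 r 0.0561 toolx ang 0.6 z 0.0889 F tool [0.42 0.08 0.86] T tool [ 0.01 -0.07  0.01]
```

Emit:
{"name": "carry_out", "arguments": {
  "hand": [60,60,60,60,60,60,60,60],
  "dp": [
    [0,0.08,0],
    [0,0.08,0],
    [0,0.08,0],
    [0,0.08,0],
    [0,0.08,0],
    [0,0.08,0],
    [0,0.08,0],
    [0,0.08,0]
  ],
  "angular": [
    [0,0,-0.015],
    [0,0,-0.015],
    [0,0,-0.015],
    [0,0,-0.015],
    [0,0,-0.015],
    [0,0,-0.015],
    [0,0,-0.015],
    [0,0,-0.015]
  ]
}}

```text
clock: 17.68
tcp_pos: [0.5581, -0.1786, 0.0888]
ee_rot: [-2.94, -1.106, 0.0]
contact_force: [-0.9, 2.0, 0.7]
grip_width: 0.601
```

```bash
python3 st.py s
```

```text
17.6833 tcp ang 3.868 r 0.0561 toolx ang 0.719 z 0.0888 F tool [ 0.67 -2.13 -0.65] T tool [0.34 0.09 0.01]
```

Emit:
{"name": "carry_out", "arguments": {
  "hand": [60,60,60,60,60,60,60,60],
  "dp": [
    [0,0.08,0],
    [0,0.08,0],
    [0,0.08,0],
    [0,0.08,0],
    [0,0.08,0],
    [0,0.08,0],
    [0,0.08,0],
    [0,0.08,0]
  ],
  "angular": [
    [0,0,-0.015],
    [0,0,-0.015],
    [0,0,-0.015],
    [0,0,-0.015],
    [0,0,-0.015],
    [0,0,-0.015],
    [0,0,-0.015],
    [0,0,-0.015]
  ]
}}

```text
clock: 18.35
tcp_pos: [0.5627, -0.1833, 0.0889]
ee_rot: [-2.869, -1.28, 0.0]
contact_force: [-2.3, 2.2, 0.4]
grip_width: 0.601
```

```bash
python3 st.py s
```

```text
18.35 tcp ang 3.985 r 0.0563 toolx ang 0.839 z 0.0889 F tool [ 0.14 -3.19 -0.39] T tool [ 0.33 -0.02  0.  ]
```

Emit:
{"name": "carry_out", "arguments": {
  "hand": [60,60,60,60,60,60,60,60],
  "dp": [
    [0,0.08,0],
    [0,0.08,0],
    [0.01,0.08,0],
    [0,0.08,0],
    [0,0.08,0],
    [0,0.08,0],
    [0,0.08,0],
    [0,0.08,0]
  ],
  "angular": [
    [0,0,-0.015],
    [0,0,-0.015],
    [0,0,-0.015],
    [0,0,-0.015],
    [0,0,-0.015],
    [0,0,-0.015],
    [0,0,-0.015],
    [0,0,-0.015]
  ]
}}

```text
clock: 19.02
tcp_pos: [0.5677, -0.1873, 0.0889]
ee_rot: [-2.787, -1.45, 0.0]
contact_force: [-2.2, 1.1, 0.9]
grip_width: 0.605
```

```bash
python3 st.py s
```

```text
19.0167 tcp ang 4.099 r 0.0562 toolx ang 0.959 z 0.0889 F tool [-0.37 -2.4  -0.92] T tool [0.37 0.03 0.02]
```

Emit:
{"name": "carry_out", "arguments": {
  "hand": [60,60,60,60,60,60,60,60],
  "dp": [
    [0,0.08,0],
    [0,0.08,0],
    [0.01,0.08,0],
    [0,0.08,0],
    [0,0.08,0],
    [0,0.08,0],
    [0,0.08,0],
    [0,0.08,0]
  ],
  "angular": [
    [0,0,-0.015],
    [0,0,-0.015],
    [0,0,-0.015],
    [0,0,-0.015],
    [0,0,-0.015],
    [0,0,-0.015],
    [0,0,-0.015],
    [0,0,-0.015]
  ]
}}

```text
clock: 19.68
tcp_pos: [0.5732, -0.1906, 0.0889]
ee_rot: [-2.695, -1.614, 0.0]
contact_force: [-1.8, 0.9, -0.2]
grip_width: 0.6
```

```bash
python3 st.py s
```

```text
19.6833 tcp ang 4.213 r 0.0561 toolx ang 1.079 z 0.0889 F tool [-0.07 -1.96  0.2 ] T tool [ 0.32  0.   -0.04]
```

Emit:
{"name": "carry_out", "arguments": {
  "hand": [60,60,60,60,60,60,60,60],
  "dp": [
    [0,0.08,0],
    [0,0.08,0],
    [0.01,0.08,0],
    [0,0.08,0],
    [0,0.08,0],
    [0,0.08,0],
    [0,0.08,0],
    [0,0.08,0]
  ],
  "angular": [
    [0,0,-0.015],
    [0,0,-0.015],
    [0,0,-0.015],
    [0,0,-0.015],
    [0,0,-0.015],
    [0,0,-0.015],
    [0,0,-0.015],
    [0,0,-0.015]
  ]
}}

```text
clock: 20.35
tcp_pos: [0.579, -0.1933, 0.0889]
ee_rot: [-2.593, -1.773, 0.0]
contact_force: [-1.8, 1.0, 1.8]
grip_width: 0.598
```

```bash
python3 st.py s
```

```text
20.35 tcp ang 4.327 r 0.0561 toolx ang 1.199 z 0.0889 F tool [ 0.26 -2.04 -1.8 ] T tool [ 0.35 -0.   -0.06]
```

Emit:
{"name": "carry_out", "arguments": {
  "hand": [60,60,60,60,60,60,60,60],
  "dp": [
    [0,0.08,0],
    [0,0.08,0],
    [0.01,0.08,0],
    [0,0.08,0],
    [0,0.08,0],
    [0,0.08,0],
    [0,0.08,0],
    [0,0.08,0]
  ],
  "angular": [
    [0,0,-0.015],
    [0,0,-0.015],
    [0,0,-0.015],
    [0,0,-0.015],
    [0,0,-0.015],
    [0,0,-0.015],
    [0,0,-0.015],
    [0,0,-0.015]
  ]
}}

```text
clock: 21.02
tcp_pos: [0.5852, -0.1952, 0.0889]
ee_rot: [2.482, 1.925, -0.0]
contact_force: [-1.9, -0.3, 1.2]
grip_width: 0.601
```

```bash
python3 st.py s
```

```text
21.0167 tcp ang 4.442 r 0.0559 toolx ang 1.319 z 0.0889 F tool [-0.8  -1.79 -1.25] T tool [ 0.4  -0.01 -0.03]
```

Emit:
{"name": "carry_out", "arguments": {
  "hand": [60,60,60,60,60,60,60,60],
  "dp": [
    [0,0.08,0],
    [0,0.08,0],
    [0,0.08,0],
    [0,0.08,0],
    [0,0.08,0],
    [0,0.08,0],
    [0,0.08,0],
    [0,0.08,0]
  ],
  "angular": [
    [0,0,-0.015],
    [0,0,-0.015],
    [0,0,-0.015],
    [0,0,-0.015],
    [0,0,-0.015],
    [0,0,-0.015],
    [0,0,-0.015],
    [0,0,-0.015]
  ]
}}

```text
clock: 21.68
tcp_pos: [0.5914, -0.1965, 0.0889]
ee_rot: [2.363, 2.071, -0.0]
contact_force: [-3.6, 0.3, 0.1]
grip_width: 0.601
```

```bash
python3 st.py s
```

```text
21.6833 tcp ang 4.557 r 0.0558 toolx ang 1.439 z 0.0889 F tool [-0.21 -3.62 -0.12] T tool [0.42 0.03 0.  ]
```

Emit:
{"name": "carry_out", "arguments": {
  "hand": [60,60,60,60,60,60,60,60],
  "dp": [
    [0,0.07,0],
    [0,0.07,0],
    [0,0.07,0],
    [0,0.07,0],
    [0,0.07,0],
    [0,0.07,0],
    [0,0.07,0],
    [0,0.07,0]
  ],
  "angular": [
    [0,0,-0.012],
    [0,0,-0.012],
    [0,0,-0.012],
    [0,0,-0.012],
    [0,0,-0.012],
    [0,0,-0.012],
    [0,0,-0.012],
    [0,0,-0.012]
  ]
}}

```text
clock: 22.35
tcp_pos: [0.597, -0.1969, 0.0889]
ee_rot: [2.261, 2.181, -0.0]
contact_force: [-3.3, -0.7, -0.1]
grip_width: 0.6
```

```bash
python3 st.py s
```

```text
22.35 tcp ang 4.657 r 0.0557 toolx ang 1.535 z 0.0889 F tool [-0.78 -3.26  0.12] T tool [ 0.34 -0.03 -0.04]
```

Emit:
{"name": "carry_out", "arguments": {
  "hand": [60,60,60,60,60,60,60,60],
  "dp": [
    [0,0.07,0],
    [0,0.07,0],
    [0,0.07,0],
    [0,0.07,0],
    [0,0.07,0],
    [0,0.07,0],
    [0,0.07,0],
    [0,0.07,0]
  ],
  "angular": [
    [0,0,-0.012],
    [0,0,-0.012],
    [0,0,-0.012],
    [0,0,-0.012],
    [0,0,-0.012],
    [0,0,-0.012],
    [0,0,-0.012],
    [0,0,-0.012]
  ]
}}

```text
clock: 23.02
tcp_pos: [0.6026, -0.1969, 0.0889]
ee_rot: [2.154, 2.287, -0.0]
contact_force: [-2.1, -0.6, -0.3]
grip_width: 0.596
```

```bash
python3 st.py s
```

```text
23.0167 tcp ang 4.758 r 0.0557 toolx ang 1.631 z 0.0889 F tool [-0.46 -2.1   0.3 ] T tool [ 0.39  0.   -0.02]
```

Emit:
{"name": "carry_out", "arguments": {
  "hand": [60,60,60,60,60,60,60,60],
  "dp": [
    [0,0.07,0],
    [0,0.07,0],
    [0,0.07,0],
    [0,0.07,0],
    [0,0.07,0],
    [0,0.07,0],
    [0,0.07,0],
    [0,0.07,0]
  ],
  "angular": [
    [0,0,-0.012],
    [0,0,-0.012],
    [0,0,-0.012],
    [0,0,-0.012],
    [0,0,-0.012],
    [0,0,-0.012],
    [0,0,-0.012],
    [0,0,-0.012]
  ]
}}

```text
clock: 23.68
tcp_pos: [0.6081, -0.1963, 0.0889]
ee_rot: [-2.041, -2.388, 0.0]
contact_force: [-2.3, -0.7, 0.3]
grip_width: 0.599
```

```bash
python3 st.py s
```

```text
23.6833 tcp ang 4.857 r 0.0556 toolx ang 1.727 z 0.0889 F tool [-0.37 -2.39 -0.33] T tool [ 0.47  0.01 -0.05]
```

Emit:
{"name": "carry_out", "arguments": {
  "hand": [60,60,60,60,60,60,60,60],
  "dp": [
    [0,0.07,0],
    [0,0.07,0],
    [0,0.07,0],
    [0,0.07,0],
    [0,0.07,0],
    [0,0.07,0],
    [0,0.07,0],
    [0,0.07,0]
  ],
  "angular": [
    [0,0,-0.012],
    [0,0,-0.012],
    [0,0,-0.012],
    [0,0,-0.012],
    [0,0,-0.012],
    [0,0,-0.012],
    [0,0,-0.012],
    [0,0,-0.012]
  ]
}}

```text
clock: 24.35
tcp_pos: [0.6128, -0.1953, 0.0888]
ee_rot: [-1.923, -2.482, 0.002]
contact_force: [-6.8, -0.7, 2.8]
grip_width: 0.601
```

```bash
python3 st.py s
```

```text
24.35 tcp ang 4.944 r 0.0555 toolx ang 1.823 z 0.0888 F tool [ 1.05 -6.71 -2.83] T tool [1.17 0.04 0.01]
```

Emit:
{"name": "carry_out", "arguments": {
  "hand": [60,60,60,60,60,60,60,60],
  "dp": [
    [0,0.06,0],
    [0,0.06,0],
    [0,0.06,0],
    [0,0.06,0],
    [0,0.06,0],
    [0,0,0],
    [0,0,0],
    [0,0,0]
  ],
  "angular": [
    [0,0,-0.01],
    [0,0,-0.01],
    [0,0,-0.01],
    [0,0,0],
    [0,0,0],
    [0,0,0],
    [0,0,0],
    [0,0,0]
  ]
}}

```text
clock: 25.02
tcp_pos: [0.6148, -0.1951, 0.0887]
ee_rot: [-1.886, -2.509, 0.005]
contact_force: [-9.2, -3.5, 3.4]
grip_width: 0.603
```

```bash
python3 st.py s
```

```text
25.0167 tcp ang 4.98 r 0.0558 toolx ang 1.852 z 0.0887 F tool [-0.76 -9.79 -3.41] T tool [ 1.65 -0.01 -0.05]
```

Emit:
{"name": "carry_out", "arguments": {
  "hand": [60,60,60,60,60,60,60,60],
  "dp": [
    [0,0.06,0],
    [0,0.05,0],
    [0,0,0],
    [0,0,0],
    [0,0,0],
    [0,0,0],
    [0,0,0],
    [0,0,0]
  ],
  "angular": [
    [0,0,0],
    [0,0,0],
    [0,0,0],
    [0,0,0],
    [0,0,0],
    [0,0,0],
    [0,0,0],
    [0,0,0]
  ]
}}

```text
clock: 25.68
tcp_pos: [0.6155, -0.195, 0.0886]
ee_rot: [-1.885, -2.508, 0.006]
contact_force: [-11.8, -4.1, 3.4]
grip_width: 0.598
```

```bash
python3 st.py s
```

```text
25.6833 tcp ang 4.991 r 0.0558 toolx ang 1.852 z 0.0886 F tool [ -0.67 -12.5   -3.36] T tool [ 1.9  -0.01 -0.05]
```

Emit:
{"name": "carry_out", "arguments": {
  "hand": [60,60,60,60,60,60,60,60],
  "dp": [
    [0,-0.3,0],
    [0,-0.3,0],
    [0,-0.3,0],
    [0,-0.3,0],
    [0,-0.3,0],
    [0,0,0],
    [0,0,0],
    [0,0,0]
  ],
  "angular": [
    [0,0,0],
    [0,0,0],
    [0,0,0],
    [0,0,0],
    [0,0,0],
    [0,0,0],
    [0,0,0],
    [0,0,0]
  ]
}}

```text
clock: 26.35
tcp_pos: [0.6034, -0.1982, 0.089]
ee_rot: [1.888, 2.51, 0.0]
contact_force: [0.1, 0.5, 0.3]
grip_width: 0.599
```

```bash
python3 st.py s
```

```text
26.35 tcp ang 4.77 r 0.057 toolx ang 1.852 z 0.089 F tool [ 0.41  0.2  -0.32] T tool [ 0.01  0.03 -0.05]
```

Released. I'll lift and move back to clear the view of both levers.

Emit:
{"name": "carry_out", "arguments": {
  "hand": [60,60,60,60,60,60,60,60],
  "dp": [
    [0,0,-3],
    [0,0,-3],
    [0,0,-3],
    [0,0,-3],
    [-1,-3,0],
    [-1,-3,0],
    [-1,-3,0],
    [-1,-3,0]
  ],
  "angular": [
    [0,0,0],
    [0,0,0],
    [0,0,0],
    [0,0,0],
    [0,0,0],
    [0,0,0],
    [0,0,0],
    [0,0,0]
  ]
}}

```text
clock: 27.02
tcp_pos: [0.4981, -0.2704, 0.2092]
ee_rot: [1.887, 2.511, -0.0]
contact_force: [0.4, -1.3, -0.0]
grip_width: 0.598
```

Emit:
{"name": "carry_out", "arguments": {
  "hand": [60,60,60,60,60,60,60,60],
  "dp": [
    [-1,-3,0],
    [-1,-3,0],
    [-1,-3,0],
    [-1,-3,0],
    [-1,-3,0],
    [-1,-3,0],
    [0,0,0],
    [0,0,0]
  ],
  "angular": [
    [0,0,0],
    [0,0,0],
    [0,0,0],
    [0,0,0],
    [0,0,0],
    [0,0,0],
    [0,0,0],
    [0,0,0]
  ]
}}

```text
clock: 27.68
tcp_pos: [0.3419, -0.3783, 0.2091]
ee_rot: [1.892, 2.507, 0.0]
contact_force: [-0.2, -0.2, -0.6]
grip_width: 0.606
```

Run:
```python
from h import *
from rig import arm,cams
print(arm.get_obs()["tcp_pos"],arm.get_obs()["contact_force"])
d=cams.get_image("top");s=cams.get_image("side")
cv2.imwrite("pics/t5.png",cv2.resize(d["color"][100:285,180:430,::-1],None,fx=3,fy=3))
cv2.imwrite("pics/s5.png",cv2.resize(s["color"][100:300,180:400,::-1],None,fx=3,fy=3))
P=cloud(d)[150:255,240:385]
for lo,hi in((0.1,0.122),(0.122,0.14)):
    mm=(P[...,2]>lo)&(P[...,2]<hi)
    n,l,st,ce=cv2.connectedComponentsWithStats(mm.astype(np.uint8))
    for i in range(1,n):
        if st[i,4]>5: q=P[l==i].mean(0); print(q.round(4),[round(float(np.arctan2(*(q[:2]-a)[::-1])%6.283),3) for a in(ISO,SEL)])
```

```text
[ 0.34192004 -0.3783409   0.20910477] [-0.20176594 -0.18961112 -0.5989497 ]
[ 0.5984 -0.1949  0.1155] [4.824, 4.68]
[0.5307 0.0801 0.111 ] [2.177, 1.875]
[0.5377 0.0824 0.127 ] [2.083, 1.843]
```

View pics/t5.png

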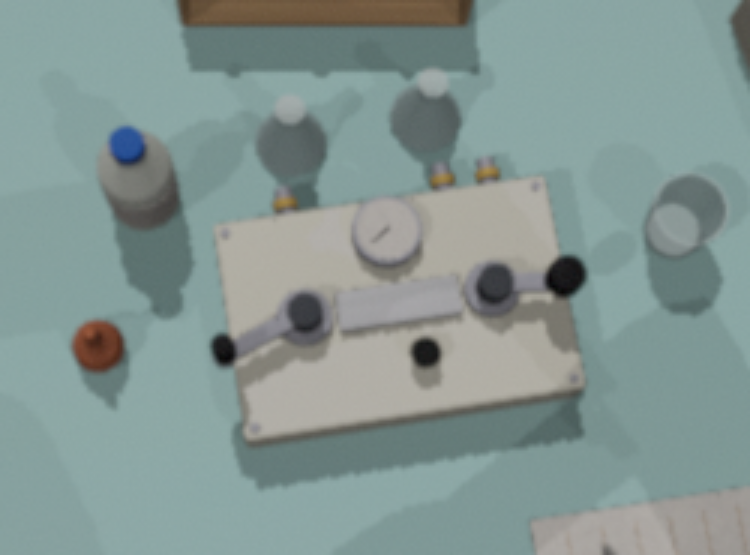

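View pics/s5.png

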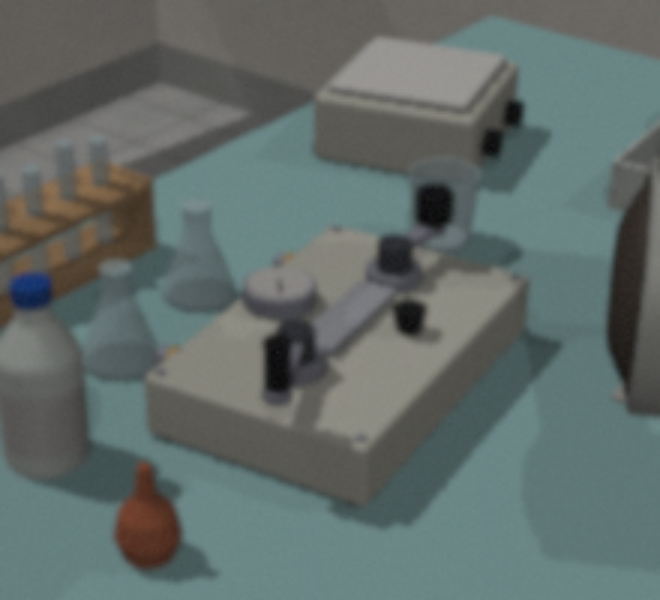

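Run:
```python
from h import *
from rig import arm,cams
d=cams.get_image("top");d0=dict(np.load("top0.npz"))
for D in(d0,d):
  for c0,uv in((ISO,(240,300)),(SEL,(330,385))):
    img=cv2.cvtColor(D["color"],cv2.COLOR_RGB2GRAY);P=cloud(D)
    m=(img<45)&(P[...,2]>(0.115 if c0 is ISO else .108));m[:150]=m[255:]=0;m[:,:uv[0]]=m[:,uv[1]:]=0
    q=np.array([P[m][:,0],P[m][:,1]]).T.astype(np.float32);(x,y),r=cv2.minEnclosingCircle(q)
    print(len(q),round(x,4),round(y,4),round(r,4),"ang",round(float(np.arctan2(y-c0[1],x-c0[0])%6.2832),3),"rad",round(float(np.hypot(x-c0[0],y-c0[1])),4))
df=np.abs(d["color"].astype(int)-d0["color"]).sum(2)
cv2.imwrite("pics/diff.png",np.clip(df*2,0,255).astype(np.uint8))
```

```text
42 0.498 0.0138 0.0084 ang 3.178 rad 0.0767
110 0.4314 -0.0752 0.162 ang 2.768 rad 0.1811
42 0.5364 0.0816 0.0089 ang 2.103 rad 0.0754
109 0.4553 -0.0919 0.1912 ang 2.813 rad 0.153
```

View pics/diff.png

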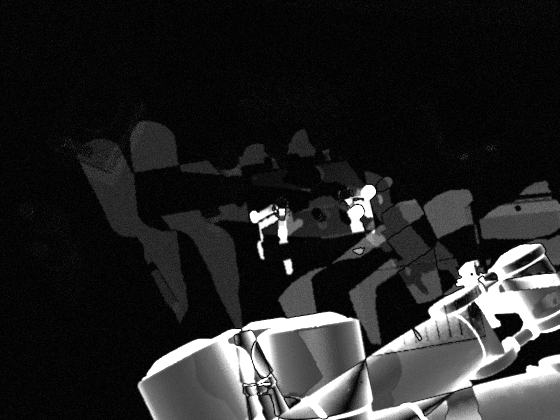

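Run:
```python
from h import *
d=dict(np.load("top0.npz"))
for uv in((356.9,211.3),(368.7,192)):
    p=atz(d,uv,.113)[:2]-SEL; print(np.arctan2(p[1],p[0])%6.2832,np.hypot(*p))
```

```text
3.595829349047949 0.055871442497488454
4.6725014844885235 0.054800527399463374
```

```bash
python3 -c "
from rig import arm
o=arm.get_obs();print(o['clock'],o['contact_force']);print(arm.close_job())"
```

```text
27.8333 [ 0.0543218 -0.1123349 -0.1579273]
the job is handed in; nothing more can be done
None
```

I turned both levers onto their stops, let go, and handed the job in at 27.8 s. No verdict came back.

- **Isolator:** I pushed it clockwise about 1.08 rad until the force rose, then held about 10.8 N at the knob. After release it sat within about 0.02 rad of where I felt the stop, against a limit of about 0.08 rad.
- **Selector:** it turned anticlockwise past the bolt's range with no blocking and met its stop after about 1.1 rad. I held about 10 to 12.5 N there, below the roughly 17 N damage level.
- **Selector rest position:** this is the least certain check. The camera puts it 0.02 to 0.04 rad short of the felt stop, which is about the measurement error, against a limit of about 0.06 rad. I did not press it again to narrow that down.
- **Bystanders:** comparing top views from before and after shows only the levers, the arm and shadows changed, and the wrist force was near zero with the gripper clear. One automatic fit of the selector knob gave a nonsense result, so I used the depth points and the knob's pixel position instead.

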